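# Make up the teal gift set

### The arm

A 6-joint arm with a two-finger parallel gripper is mounted at the origin on a cart in front of the work surface, level with it; the furniture and walls round the work are solid. World frame = base frame: x ahead of the robot, y to its left, z up, the work surface at z = 0. Lengths are in m, angles in rad, forces in N, time in s.
With the tool pointing down it reaches from about 0.35 to 0.85 m from the base axis. Payload 8.1 kg.
Tool frame: the origin (TCP) lies at the very end of the fingers, on their centre line; the grasp point (between the pads) lies 19 mm behind it (robot.pinch_z is the distance from the TCP to the grasp point, in m); y points along the fingers, x is the direction in which the jaws open and shut, and the axes are right-handed (so a half turn about y gives the same grasp; the last joint's range is limited). The gripper opens to 93 mm and grips with 3 to 60 N. Pads are 15 mm wide; open, the fingers measure 128 mm over their backs; the gripper's body (75 mm by 188 mm) begins 65 mm behind the grasp point.
Start: joints at [-1.316, 0.13, 1.488, -0, 1.523, -0.085], TCP at [0.2, -0.566, 0.219] pointing down, gripper open.
Joint ranges: [-2.96, 2.96], [-0.89, 2.26], [0.02, 2.5], [-1.34, 4.48], [0, 2.73], [-2.66, 2.66]. Speed limits (rad/s): [2.39, 2.39, 2.79, 3.14, 3.14, 3.14].

### API

Orientations are given as a rotation vector (axis times angle).
In Python, from plant import robot gives the robot as it stands.
- The arm moves only by the shell command python3 -m inch 'ROWS' [FORCE]. ROWS is JSON, a list of rows, each a list of 5 numbers: the closure, from -1 (fully open) to 1 (shut), then the shift along the world's x, y, z in m, then the turn about the world's z in rad. A call has 1 to 8 rows; each row is the pose to reach, as a shift and turn from the pose measured when the call began; what a row does not reach only later rows make up. A row lasts 1/8 s, in which the tool goes at most 62.5 mm and 10.7 degrees, less where a joint would pass 70% of its speed; a pose out of reach is approached as far as the arm can. A call with a gripper value outside its range is refused whole. The fingers move at their own pace and stop on an object; FORCE is the grip in N (left out, the last holds). Time passes only in rows, so rows that repeat a pose let the fingers close. It gives the time, the measured TCP pose, the force and the opening at its end, in the units of the state.
- robot.read_state(): the state, without advancing time (a new reading comes with each control period).
- robot.read_camera(name): name is "scene" or "side" or "wrist"; returns a dict with "color" (384x512x3 uint8, red, green, blue), "mtx" (3x3 intrinsics, pixels), "R" (3x3) and "t" (3): a world point X has camera coordinates R X + t; the wrist camera has in their place "hand_eye" (4x4, takes a point from camera to tool coordinates, whose origin is the TCP and whose axes are the tool frame's). Camera axes: x right, y down, z forward; pixel columns grow to the right and rows downward; lengths in m; the calibration is good to about 2 mm. A picture is of the moment at which its call begins: read the wrist's pose just before it. There is no depth.
- robot.close_job(): hands the job in, once; it reports no verdict.
The state is a dict: "t": time; "q": joint angles; "dq": joint speeds; "joint_torque": joint torques, N m; "tool_pos": TCP position; "orientation": TCP orientation; "force": force on the tool from outside, world axes, zero at the start; "wrist_torque": the same for the moment, N m; "opening": finger opening in m.
Only numpy, scipy, OpenCV 4.12 (cv2) and the standard library are available. Lean on these libraries where they do the work, as an engineer would, in place of code of your own. Each camera call takes 0.05 s, during which the arm holds its last target. There are 200 camera calls.

### The job

Make up the teal gift set: set the teal candle tin, the roll of teal paper tape, the spool of teal twine and the jar of teal confetti upright and fully down in their own nests of the kraft carton. The candle tin goes in the plain wide round nest, the tape in the round nest with the small hub, the spool in the square nest and the jar in the nest with the raised collar; leave the pink candle tin and the jar of pink confetti standing where they are.

Things in the scene. Friction and masses are not known exactly. Their poses are not given: they have to be found in the camera images.
- teal_candle_mid (a point): Flat round candle tin with a pale teal side and pale grey-green lid, 66 mm across, 28 mm high, upright, standing on the table. The point is its centre, 14 mm above its underside; z up. 0.1 to 0.2 kg.
- teal_tape_mid (a point): Roll of teal paper tape lying flat on the table, 54 mm across, 15 mm high. The point is its centre, 7.5 mm above its underside; z up.
- teal_spool_mid (a point): Spool of teal twine with wooden flanges standing on its flange on the table, 60 mm across, 24 mm high, with a short end of twine sticking out at one side (no obstacle). The point is the centre of the round spool, 12 mm above its underside; z up.
- teal_jar_mid (a point): Jar of teal and white confetti with a brown lid, standing on the table among the other things (not the one behind the wooden box at the back), 80 mm high; the glass is 56 mm across up to 70 mm, the lid above it 48 mm across. The point is its centre, 39 mm above its underside; z up.
- pink_candle_mid (a point): Flat round candle tin with a pink side and a pink label on the lid, 66 mm across, 30 mm high, standing among the others; not to be moved. The point is its centre, 15 mm above its underside.
- pink_jar_mid (a point): Jar of pink and yellow confetti with a white lid, 80 mm high and 56 mm across, standing among the others (not the one behind the wooden box at the back); not to be moved. The point is its centre, 40 mm above its underside.
- nest_wide_floor (a point): Plain round nest for the candle tin, the widest: 74 mm across, 10 mm deep, its floor 5 mm above the table, in a 99 mm square white card insert, top face 15 mm above the table, one of four that fill (in any order, 100 mm apart) a low kraft carton 208 mm square with 17 mm walls. The point is the middle of the nest floor; x and y along the insert edges.
- nest_hub_floor (a point): Round nest for the tape: 62 mm across, 6 mm deep, its floor 9 mm above the table, with a small brown hub, 20 mm across and 6 mm high, at its middle that goes into the hole of the roll, in a 99 mm square white card insert, top face 15 mm above the table, one of four that fill (in any order, 100 mm apart) a low kraft carton 208 mm square with 17 mm walls. The point is the middle of the nest floor; x and y along the insert edges.
- nest_square_floor (a point): Square nest for the spool: 70 mm by 70 mm, 10 mm deep, its floor 5 mm above the table, in a 99 mm square white card insert, top face 15 mm above the table, one of four that fill (in any order, 100 mm apart) a low kraft carton 208 mm square with 17 mm walls. The point is the middle of the nest floor; x and y along the insert edges.
- nest_collar_floor (a point): Round nest for the jar with a raised brown collar, 72 mm across outside and 66 mm inside, whose rim stands 11.5 mm above the insert (26.5 mm above the table); its floor is 5 mm above the table, in a 99 mm square white card insert, top face 15 mm above the table, one of four that fill (in any order, 100 mm apart) a low kraft carton 208 mm square with 17 mm walls. The point is the middle of the nest floor; x and y along the insert edges.
There are look-alikes about, which are no part of the job. Of the things that look like the part that bears teal_tape_mid, take the one that is farthest to the robot's left at the start.

How it is judged:
At the end, for the whole second after the job is handed in: The teal candle tin, tape, spool and jar each stand released, upright (within 0.1 rad) and at rest in their own nests, their centres within 8 mm of the nest's middle and their undersides within 4 mm of its floor; the pink candle tin and the pink jar stand upright within 20 mm of where they were (horizontal distance between teal_candle_mid and nest_wide_floor below 0.008 m and z of teal_candle_mid in the frame of nest_wide_floor between 0.01 and 0.018 m and angle between each of teal_candle_mid, teal_tape_mid, teal_spool_mid, teal_jar_mid's own z axis and vertical below 0.1 rad and linear speed of each of teal_candle, teal_tape, teal_spool, teal_jar below 0.02 m/s and horizontal distance between teal_tape_mid and nest_hub_floor below 0.008 m and z of teal_tape_mid in the frame of nest_hub_floor between 0.0035 and 0.0115 m and horizontal distance between teal_spool_mid and nest_square_floor below 0.008 m and z of teal_spool_mid in the frame of nest_square_floor between 0.008 and 0.016 m and horizontal distance between teal_jar_mid and nest_collar_floor below 0.008 m and z of teal_jar_mid in the frame of nest_collar_floor between 0.035 and 0.043 m and distance of each of pink_candle_mid, pink_jar_mid from where it was at the start of the episode below 0.02 m and angle between each of pink_candle_mid, pink_jar_mid's own z axis and vertical below 0.15 rad); the robot touches nothing.
It fails at once if the pink candle tin is shifted or knocked (distance of pink_candle_mid from where it was at the start of the episode above 0.03 m).
It fails at once if the pink confetti jar is shifted or knocked (distance of pink_jar_mid from where it was at the start of the episode above 0.03 m).
It also fails if it takes over 99 s, if anything falls off the work surface, if the arm or the gripper's body presses on something with over 40 N, if the wrist force passes 120 N, or if a joint passes its speed limit or range.

## Working session

There is one attempt and no reset: what is moved stays moved. The work goes in short steps, Python scripts to look and compute and a shell command to move; the robot and the scene stay as the last step left them, time stands still between calls to the robot, and variables do not carry over. Pictures are saved under pics/ and viewed, about 12 in all and at most 16, crops included, and the job is handed in when it is done.

```bash
mkdir -p pics; cat > h.py <<'E'
import numpy as np,cv2
from plant import robot
from scipy.spatial.transform import Rotation as Ro
def cam(n):
    s=robot.read_state(); c=robot.read_camera(n)
    if n=='wrist':
        T=np.eye(4);T[:3,:3]=Ro.from_rotvec(s['orientation']).as_matrix();T[:3,3]=s['tool_pos']
        M=np.linalg.inv(T@c['hand_eye']);c['R']=M[:3,:3];c['t']=M[:3,3]
    return c
def save(c,f): cv2.imwrite(f,c['color'][:,:,::-1]); np.savez(f[:-4]+'.npz',mtx=c['mtx'],R=c['R'],t=c['t'],color=c['color'])
def p2w(c,px,z):
    px=np.atleast_2d(px).astype(float); d=np.linalg.solve(c['mtx'],np.c_[px,np.ones(len(px))].T); d=c['R'].T@d; o=-c['R'].T@np.ravel(c['t'])
    return (o[:,None]+d*(np.atleast_1d(z)-o[2])/d[2]).T
def w2p(c,X):
    p=c['mtx']@(c['R']@np.atleast_2d(X).T+np.reshape(c['t'],(3,1))); return (p[:2]/p[2]).T
E
python3 - <<'E'
from h import *
for n in('scene','side'): 
    c=cam(n);save(c,f'pics/{n}0.png');print(n,-c['R'].T@np.ravel(c['t']))
s=robot.read_state();print(s)
E
```

```text
scene [0.11744402 0.69532605 0.43946626]
side [0.33065046 0.99725451 0.85149114]
{'t': 0.1, 'q': array([-1.31642961e+00,  1.31088541e-01,  1.48913680e+00, -3.14986580e-05,
        1.52300588e+00, -8.53860617e-02]), 'dq': array([ 0.00046542, -0.00184933, -0.0027312 , -0.00018589,  0.00218171,
        0.0002254 ]), 'joint_torque': array([ 5.66575836e-04, -5.61342430e+01, -4.93094444e+01,  7.70346215e-02,
        2.91812432e-02, -6.35149490e-05]), 'tool_pos': array([ 0.19984326, -0.56520807,  0.21770906]), 'orientation': array([-1.34993199,  0.95628647, -0.95418111]), 'force': array([-0.01335207, -0.36281292,  0.69692766]), 'wrist_torque': array([-0.01852096, -0.03225209,  0.03564641]), 'opening': 0.09291898721335252}
```

View pics/scene0.png

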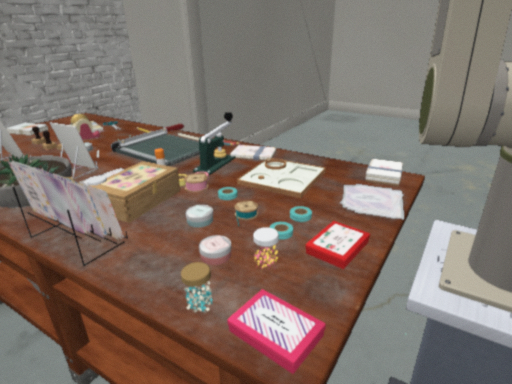

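View pics/side0.png

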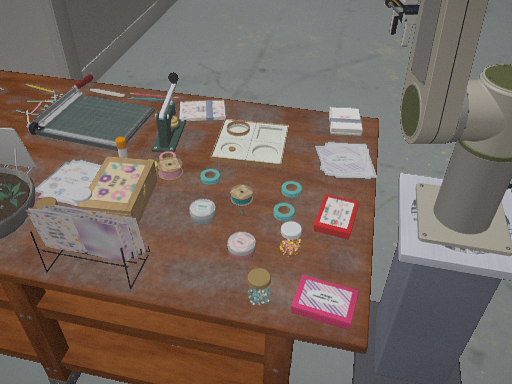

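```bash
python3 - <<'E'
from h import *
c=np.load('pics/side0.npz')
im=cv2.resize(c['color'][100:320,150:390],None,fx=3.3,fy=2.7*1.0,interpolation=cv2.INTER_CUBIC)
im=cv2.resize(c['color'][105:315,150:390],None,fx=2.8,fy=2.8,interpolation=cv2.INTER_CUBIC)
cv2.imwrite('pics/sc.png',im[:,:,::-1])
P=dict(tapeA=(209.5,175,.015),tapeB=(291,187,.015),tapeC=(284,210,.015),spool=(241,189,.024),tealc=(202,206,.028),pinkc=(241,240,.03),tjar=(259,276,.08),pjar=(291,229,.08),hub=(231,149,.015),collar=(238,128,.0265),wide=(267,150,.015),square=(266,131,.015))
for k,v in P.items(): print(k,p2w(c,v[:2],v[2])[0].round(3))
print(Ro.from_rotvec(robot.read_state()['orientation']).as_matrix().round(2))
E
```

```text
tapeA [0.664 0.003 0.015]
tapeB [0.438 0.    0.015]
tapeC [0.44  0.094 0.015]
spool [0.563 0.05  0.024]
tealc [0.642 0.142 0.028]
pinkc [0.518 0.235 0.03 ]
tjar [0.447 0.371 0.08 ]
pjar [0.406 0.223 0.08 ]
hub [ 0.638 -0.13   0.015]
collar [ 0.641 -0.227  0.026]
wide [ 0.534 -0.151  0.015]
square [ 0.557 -0.249  0.015]
[[ 0.33 -0.    0.94]
 [-0.94  0.    0.33]
 [-0.   -1.    0.  ]]
```

View pics/sc.png

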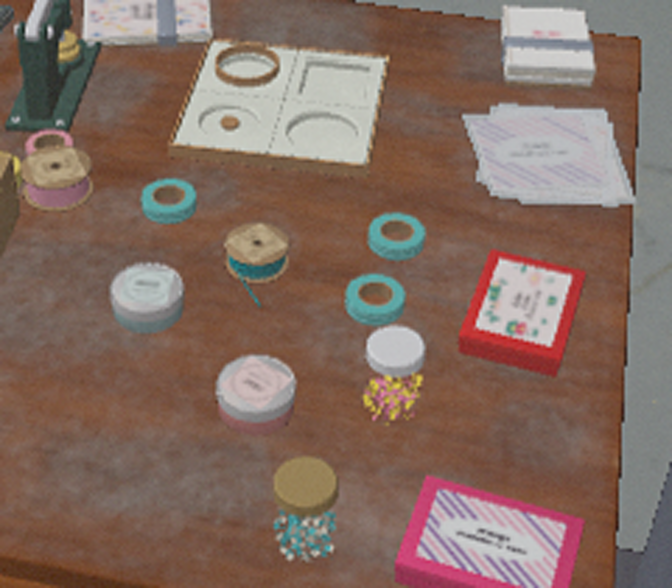

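Candidates (side view px):
- Tape: (209,175), (291,187) and (284,210). The last has the largest y, 0.094, so I take it.
- Teal candle (202,206), against pink (241,240).
- Spool: teal (241,189), against pink (169,165).
- Teal jar (259,276), against pink (291,229).

The crop confirms these choices. Next I look at the carton with the wrist camera.

```bash
python3 -m inch '[[-1,0,0,0.06,0],[-1,0.04,0.045,0.09,0],[-1,0.08,0.09,0.12,0],[-1,0.12,0.13,0.12,0],[-1,0.16,0.17,0.12,0],[-1,0.2,0.22,0.12,0],[-1,0.24,0.26,0.12,0],[-1,0.28,0.3,0.12,0]]' 30; python3 -m inch '[[-1,0.04,0.04,0,0],[-1,0.06,0.07,0,0],[-1,0.06,0.07,0,0]]'
python3 - <<'E'
from h import *
c=cam('wrist');save(c,'pics/w1.png');print(robot.read_state()['tool_pos'])
E
```

```text
t: 1.1
tool_pos: [0.4808, -0.2634, 0.3374]
orientation: [-1.35, 0.956, -0.954]
force: [0.0, -1.2, -0.2]
opening: 0.0932
t: 1.48
tool_pos: [0.5418, -0.191, 0.3366]
orientation: [-1.351, 0.955, -0.95]
force: [0.1, -1.1, -0.2]
opening: 0.0933
[ 0.54104464 -0.19246186  0.3367195 ]
```

View pics/w1.png

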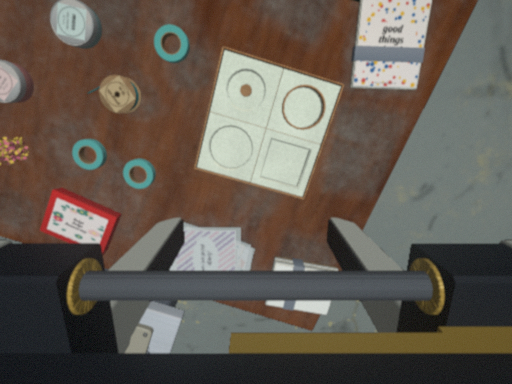

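```bash
python3 - <<'E'
from h import *
c=np.load('pics/w1.npz')
K=p2w(c,[(223,48),(342,88),(305,198),(195,168)],.017);print(K.round(4),K.mean(0));
for i in range(4):
  d=K[(i+1)%4]-K[i];print(np.linalg.norm(d),np.degrees(np.arctan2(d[1],d[0])))
im=c['color'].astype(int)
# white insert mask
g=im[...,0]
m=((im.min(2)>150)).astype(np.uint8); m[:, :190]=0;m[205:]=0;m[:,345:]=0
m=cv2.morphologyEx(m,cv2.MORPH_CLOSE,np.ones((25,25)))
q=cv2.findContours(m,0,2)[0];q=max(q,key=cv2.contourArea);r=cv2.approxPolyDP(q,8,True)[:,0];print(r)
W=p2w(c,q[:,0],.015);rr=cv2.minAreaRect((W[:,:2]*1000).astype(np.float32));print('rect',rr)
P=dict(hub=(246,90,.015),collar=(303,108,.0265),wide=(231.5,147,.005),square=(285,162,.005),tapeA=(171,43,.01),tapeB=(139,173,.01),tapeC=(88,154.5,.01),spool=(119,94,.024),tc=(74,20,.028))
for k,v in P.items(): print(k,p2w(c,v[:2],v[2])[0].round(4))
E
```

```text
[[ 0.6873 -0.0833  0.017 ]
 [ 0.6963 -0.2872  0.017 ]
 [ 0.4994 -0.3024  0.017 ]
 [ 0.485  -0.0961  0.017 ]] [ 0.59201517 -0.19223438  0.017     ]
0.20407179584907953 -87.48566168600038
0.19748457650633397 -175.58907749925348
0.20673406198575203 93.99019803412396
0.2027393168531783 3.628501805515537
[[224  51]
 [198 166]
 [302 195]
 [339  86]]
rect ((592.9317626953125, -190.81903076171875), (198.8630828857422, 198.72621154785156), 3.5822365283966064)
hub [ 0.64   -0.1386  0.015 ]
collar [ 0.6445 -0.2371  0.0265]
wide [ 0.5407 -0.1452  0.005 ]
square [ 0.5478 -0.2453  0.005 ]
tapeA [ 0.6672 -0.0008  0.01  ]
tapeB [ 0.4399 -0.0016  0.01  ]
tapeC [0.4421 0.0922 0.01  ]
spool [0.5634 0.0552 0.024 ]
tc [0.6461 0.1409 0.028 ]
```

```bash
python3 -m inch '[[-0.4,-0.02,0.055,0,0],[-0.4,-0.04,0.11,0,0],[-0.4,-0.06,0.16,0,0],[-0.4,-0.08,0.21,0,0],[-0.4,-0.1,0.26,0,0],[-0.4,-0.11,0.31,0,0],[-0.4,-0.11,0.31,0,0],[-0.4,-0.11,0.31,0,0]]' 30
python3 - <<'E'
from h import *
c=cam('wrist');save(c,'pics/w2.png');print(robot.read_state()['tool_pos'])
print(w2p(c,[[.442,.092,.0],[.65,.14,0],[.447,.371,.08],[.563,.055,0]]).round())
E
```

```text
t: 2.52
tool_pos: [0.4312, 0.1164, 0.3367]
orientation: [-1.352, 0.956, -0.952]
force: [-0.4, -0.5, 0.5]
opening: 0.0653
[0.43132417 0.11600692 0.33661681]
[[270. 153.]
 [287.  23.]
 [ 94.  94.]
 [315.  95.]]
```

View pics/w2.png

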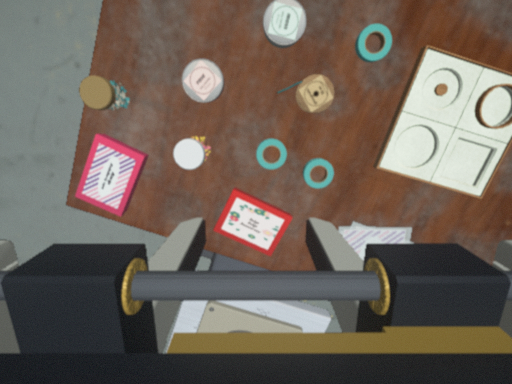

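```bash
python3 - <<'E'
from h import *
c=np.load('pics/w2.npz')
h=cv2.cvtColor(c['color'],cv2.COLOR_RGB2HSV)
m=((h[...,0]>80)&(h[...,0]<98)&(h[...,1]>110)).astype(np.uint8)
n,l,s,cc=cv2.connectedComponentsWithStats(m)
for i in range(1,n):
  if s[i,4]>150: 
    b=s[i];print(b,cc[i].round(1), p2w(c,cc[i],.011).round(4))
for k,v in dict(spool=(315,93,.024),tc=(286,20,.028),pinkc=(202.5,80,.03),tjar=(97,91.5,.08),pjar=(189,154,.08),hub=(441,90,.015)).items(): print(k,p2w(c,v[:2],v[2])[0].round(4))
im=c['color'][0:130,230:370];cv2.imwrite('pics/c2.png',cv2.resize(im,None,fx=5,fy=4.6*1.087,interpolation=2)[:600,:,::-1])
E
```

```text
[357  25  34  36 518] [372.7  42.7] [[ 6.658e-01 -2.000e-04  1.100e-02]]
[257 140  29  28 270] [270.7 152.9] [[0.4446 0.0924 0.011 ]]
[304 159  29  28 269] [317.3 171.9] [[0.4405 0.0007 0.011 ]]
spool [0.5625 0.0596 0.024 ]
tc [0.6443 0.1429 0.028 ]
pinkc [0.5196 0.2378 0.03  ]
tjar [0.4517 0.3669 0.08  ]
pjar [0.4089 0.2166 0.08  ]
hub [ 0.6382 -0.1376  0.015 ]
```

View pics/c2.png

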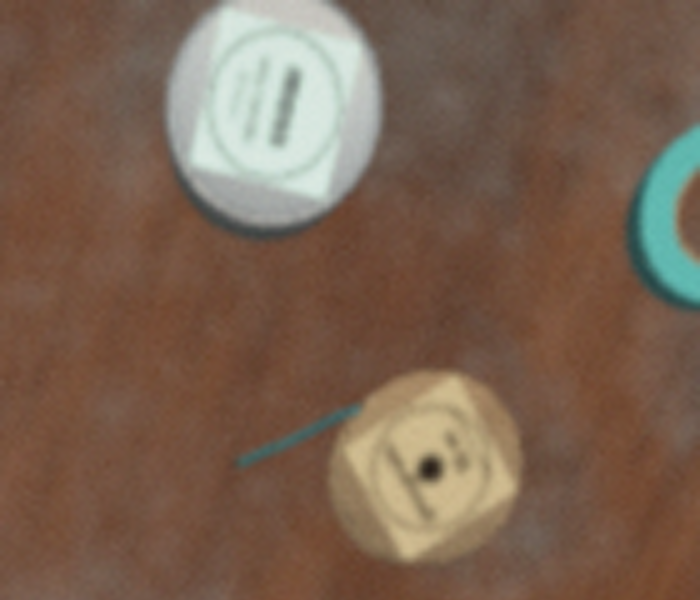

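```bash
python3 -m inch '[[-0.4,0.006,-0.012,-0.06,0],[-0.4,0.012,-0.0235,-0.12,0],[-0.4,0.012,-0.0235,-0.18,0],[-0.4,0.012,-0.0235,-0.23,0],[-0.4,0.012,-0.0235,-0.27,0],[-0.4,0.012,-0.0235,-0.27,0]]'
python3 - <<'E'
from h import *
c=cam('wrist');save(c,'pics/w3.png');print(robot.read_state()['tool_pos'])
print(w2p(c,[[.443,.0925,.011]]).round())
h=cv2.cvtColor(c['color'],cv2.COLOR_RGB2HSV)
m=((h[...,0]>80)&(h[...,0]<98)&(h[...,1]>110)).astype(np.uint8)
n,l,s,cc=cv2.connectedComponentsWithStats(m)
for i in range(1,n):
  if s[i,4]>150: 
    b=s[i];print(b,cc[i].round(1), p2w(c,cc[i],.011).round(4))
E
```

```text
t: 3.32
tool_pos: [0.4403, 0.0906, 0.0633]
orientation: [-1.356, 0.964, -0.951]
force: [-0.8, -0.8, -0.1]
opening: 0.0648
[0.44240271 0.09103227 0.0658877 ]
[[254. 201.]]
[ 224  171   64   61 1684] [255.4 199.8] [[0.4441 0.092  0.011 ]]
[334 212  54  31 656] [363.4 223.9] [[ 0.4543 -0.0016  0.011 ]]
```

View pics/w3.png

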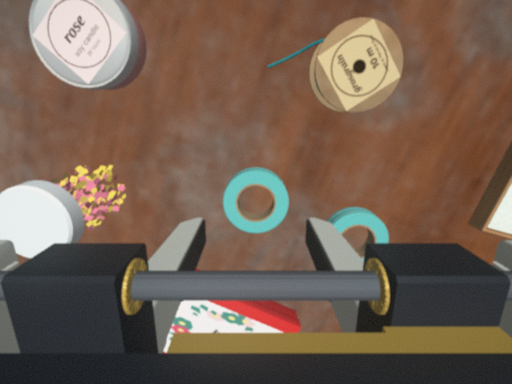

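```bash
python3 -m inch '[[-0.4,0.0015,0.001,-0.03,0],[-0.4,0.0015,0.001,-0.05,0],[-0.4,0.0015,0.001,-0.058,0],[-0.4,0.0015,0.001,-0.058,0],[0.2,0.0015,0.001,-0.058,0],[0.2,0.0015,0.001,-0.058,0],[0.2,0.0015,0.001,-0.058,0],[0.2,0.0015,0.001,-0.058,0]]' 20
```

```text
t: 4.38
tool_pos: [0.4451, 0.0921, 0.0092]
orientation: [-1.352, 0.959, -0.954]
force: [-1.1, -0.6, 7.4]
opening: 0.0534
```

```bash
python3 -m inch '[[0.2,0,0,0.05,0],[0.2,0.02,-0.025,0.08,0],[0.2,0.055,-0.065,0.08,0],[0.2,0.09,-0.11,0.08,0],[0.2,0.125,-0.15,0.08,0],[0.2,0.16,-0.19,0.08,0],[0.2,0.185,-0.22,0.08,0],[0.2,0.1945,-0.23,0.08,0]]'; python3 -m inch '[[0.2,0,0,0,0]]'
python3 - <<'E'
from h import *
c=cam('wrist');save(c,'pics/w4.png');s=robot.read_state();print(s['tool_pos'],s['force'],s['opening'])
for n in [(.5396,-.144,.005),(.6396,-.1378,.015),(.6458,-.2376,.0265),(.546,-.2438,.005)]: print(w2p(c,n).round())
E
```

```text
t: 5.38
tool_pos: [0.6404, -0.1398, 0.089]
orientation: [-1.351, 0.96, -0.955]
force: [-0.1, 0.3, 0.0]
opening: 0.0531
t: 5.5
tool_pos: [0.6403, -0.1398, 0.0887]
orientation: [-1.351, 0.961, -0.955]
force: [0.7, 0.5, -0.3]
opening: 0.0534
[ 0.63993401 -0.13926902  0.08866965] [-0.65795779  0.75114188 -0.28258253] 0.05325393764167706
[[227. 283.]]
[[253. 197.]]
[[361. 230.]]
[[319. 305.]]
```

View pics/w4.png

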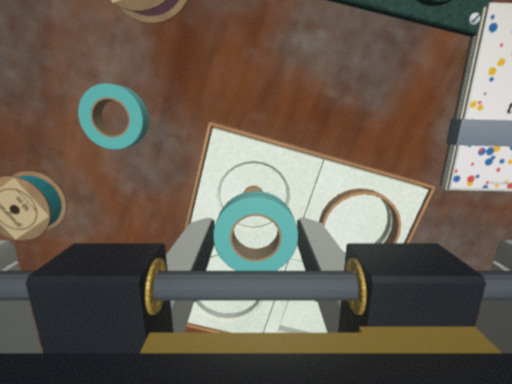

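```bash
python3 - <<'E'
from h import *
c=np.load('pics/w4.npz')
K=p2w(c,[(218,195),(288,194),(253,161.5)],.015);print(K)
print('corner',p2w(c,[(210,124),(434,186)],.017), 'ring',p2w(c,(361,189.5),.0265))
h=cv2.cvtColor(c['color'],cv2.COLOR_RGB2HSV)
m=((h[...,0]>80)&(h[...,0]<98)&(h[...,1]>90)).astype(np.uint8);m[:,:200]=0
q=np.argwhere(m)[:,::-1]; top=[q[q[:,0]==x].min(0) for x in range(220,295,4)];print(q.min(0),q.max(0))
pp=p2w(c,np.array(top),.0945)[:,:2]
A=np.c_[2*pp,np.ones(len(pp))];s=np.linalg.lstsq(A,(pp**2).sum(1),rcond=None)[0];print('tape',s[:2],np.sqrt(s[2]+s[0]**2+s[1]**2))
E
```

```text
[[ 0.63092074 -0.10713411  0.015     ]
 [ 0.65272404 -0.16659839  0.015     ]
 [ 0.67032402 -0.12700639  0.015     ]]
corner [[ 0.68874969 -0.08252513  0.017     ]
 [ 0.70295501 -0.28591334  0.017     ]] ring [[ 0.67989759 -0.22168805  0.0265    ]]
[213   0] [490 375]
tape [ 0.64350187 -0.13894852] 0.023775569268544048
```

```bash
python3 - <<'E'
from h import *
c=np.load('pics/w4.npz')
for z in(.0915,.0945):
  t=p2w(c,[(256,192),(214,232),(299,232)],z);print(t, t[0]-.027*np.array([.943,.332,0]),t[1:].mean(0))
E
```

```text
[[ 0.66594073 -0.13125369  0.0915    ]
 [ 0.63188467 -0.11468171  0.0915    ]
 [ 0.64986517 -0.16603736  0.0915    ]] [ 0.64047973 -0.14021769  0.0915    ] [ 0.64087492 -0.14035953  0.0915    ]
[[ 0.66676392 -0.1309628   0.0945    ]
 [ 0.63333431 -0.11469566  0.0945    ]
 [ 0.65098406 -0.16510664  0.0945    ]] [ 0.64130292 -0.1399268   0.0945    ] [ 0.64215918 -0.13990115  0.0945    ]
```

```bash
python3 -m inch '[[0.2,0,0.0025,-0.03,0],[0.2,0,0.0025,-0.055,0],[0.2,0,0.0025,-0.062,0],[0.2,0,0.0025,-0.066,0],[0.2,0,0.0025,-0.0695,0],[0.2,0,0.0025,-0.0695,0]]'
```

```text
t: 6.3
tool_pos: [0.6404, -0.1369, 0.0199]
orientation: [-1.351, 0.96, -0.955]
force: [-0.5, 0.9, 0.1]
opening: 0.0529
```

```bash
python3 -m inch '[[0.2,0,0,-0.0015,0],[-0.35,0,0,-0.0015,0],[-0.35,0,0,-0.0015,0],[-0.35,0,0,0.02,0],[-0.5,0,0.0,0.07,0],[-0.7,-0.02,0,0.12,0],[-0.7,-0.05,0.0,0.15,0],[-0.7,-0.05,0.0,0.15,0]]' 
python3 - <<'E'
from h import *
c=cam('wrist');save(c,'pics/w5.png');s=robot.read_state();print(s['tool_pos'],s['force'],s['opening'])
E
```

```text
t: 7.3
tool_pos: [0.5918, -0.1377, 0.1758]
orientation: [-1.348, 0.954, -0.962]
force: [0.3, 0.5, -0.5]
opening: 0.0792
[ 0.59141635 -0.13733863  0.17324586] [-0.86721317 -0.16516838 -0.79409083] 0.07889638780261753
```

View pics/w5.png

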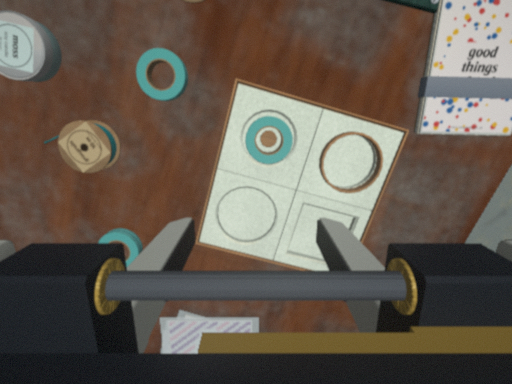

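```bash
python3 - <<'E'
from h import *
c=np.load('pics/w5.npz')
for k,v in dict(spool=(85,146.5,.024),wide=(247,213.5,.015),tape=(269.5,138,.022),collar=(350.5,162,.0265),c1=(237,80,.017),c2=(408,129,.017),c3=(200,241,.017)).items(): print(k,p2w(c,v[:2],v[2])[0].round(4))
E
```

```text
spool [0.5631 0.0576 0.024 ]
wide [ 0.5437 -0.1441  0.015 ]
tape [ 0.6414 -0.1382  0.022 ]
collar [ 0.6468 -0.2355  0.0265]
c1 [ 0.6885 -0.0832  0.017 ]
c2 [ 0.7033 -0.2859  0.017 ]
c3 [ 0.4892 -0.099   0.017 ]
```

```bash
python3 -m inch '[[-0.7,-0.007,0.05,0,0],[-0.7,-0.014,0.1,0,0],[-0.7,-0.021,0.15,-0.02,0],[-0.7,-0.028,0.185,-0.05,0],[-0.7,-0.028,0.195,-0.09,0],[-0.7,-0.028,0.195,-0.11,0],[-0.7,-0.028,0.195,-0.11,0]]' 
python3 - <<'E'
from h import *
c=cam('wrist');save(c,'pics/w6.png');s=robot.read_state();print(s['tool_pos'],s['force'],s['opening'])
E
```

```text
t: 8.22
tool_pos: [0.5618, 0.0572, 0.061]
orientation: [-1.352, 0.96, -0.957]
force: [0.9, 0.3, -1.0]
opening: 0.0793
[0.56326411 0.05700678 0.06287716] [ 0.56829088 -0.81842677  0.45115533] 0.07916896944971401
```

View pics/w6.png

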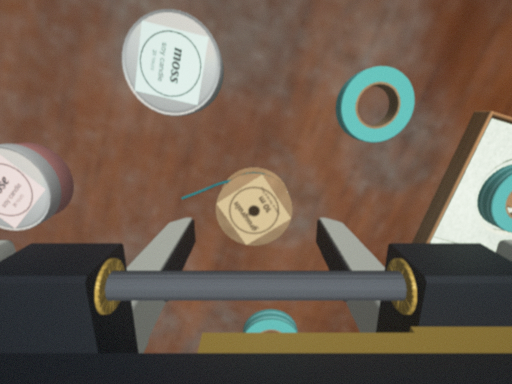

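```bash
python3 - <<'E'
from h import *
c=np.load('pics/w6.npz')
for k,v in dict(spool=(254,209,.024),tc=(171,62,.028),top=(254,168,.024)).items(): print(k,p2w(c,v[:2],v[2])[0].round(4))
E
```

```text
spool [0.5631 0.0587 0.024 ]
tc [0.6437 0.1449 0.028 ]
top [0.5937 0.0694 0.024 ]
```

```bash
python3 -m inch '[[-0.7,0,0.0015,-0.03,0],[-0.7,0,0.0015,-0.0485,0],[-0.7,0,0.0015,-0.0485,0],[0.1,0,0.0015,-0.0485,0],[0.1,0,0.0015,-0.0485,0],[0.1,0,0.0015,-0.0485,0],[0.1,0,0.0015,-0.0485,0],[0.1,0,0.0015,-0.0485,0]]' 20
```

```text
t: 9.28
tool_pos: [0.5642, 0.0585, 0.0156]
orientation: [-1.349, 0.956, -0.96]
force: [-1.4, 0.3, 5.7]
opening: 0.0591
```

```bash
python3 -m inch '[[0.1,0,0,0.05,0],[0.1,0,-0.05,0.07,0],[0.1,-0.005,-0.105,0.07,0],[0.1,-0.01,-0.16,0.07,0],[0.1,-0.0155,-0.215,0.07,0],[0.1,-0.0155,-0.265,0.07,0],[0.1,-0.0155,-0.295,0.07,0],[0.1,-0.0155,-0.303,0.07,0]]';python3 -m inch '[[0.1,0,0,0,0]]'
python3 - <<'E'
from h import *
c=cam('wrist');save(c,'pics/w7.png');s=robot.read_state();print(s['tool_pos'],s['force'],s['opening'])
E
```

```text
t: 10.28
tool_pos: [0.5483, -0.2462, 0.0854]
orientation: [-1.348, 0.958, -0.962]
force: [0.4, 1.5, -1.0]
opening: 0.0594
t: 10.4
tool_pos: [0.5481, -0.2459, 0.0851]
orientation: [-1.348, 0.959, -0.962]
force: [-0.8, 1.0, -1.7]
opening: 0.0595
[ 0.54811257 -0.24548683  0.08507932] [-0.49414007 -0.1600849  -0.80511098] 0.059289891239101326
```

View pics/w7.png

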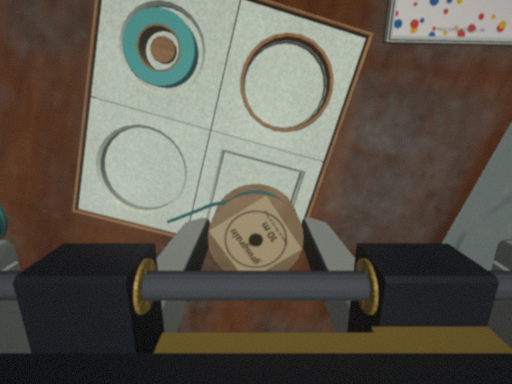

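```bash
python3 - <<'E'
from h import *
c=np.load('pics/w7.npz')
for k,v in dict(cross=(211,131,.015),wide=(142,167.5,.015),collar=(286,82,.0265),s1=(222,150,.015),s2=(304,173,.015),c2=(372,34,.017),c3=(75,212,.017),spooltop=(256,185,.0935),spoolL=(208,235,.0935),spoolR=(303,235,.0935),hole=(256,240,.0935)).items(): print(k,p2w(c,v[:2],v[2])[0].round(4))
E
```

```text
cross [ 0.592  -0.1915  0.015 ]
wide [ 0.5427 -0.1439  0.015 ]
collar [ 0.647  -0.2365  0.0265]
s1 [ 0.5798 -0.2049  0.015 ]
s2 [ 0.584  -0.2785  0.015 ]
c2 [ 0.7018 -0.2869  0.017 ]
c3 [ 0.4839 -0.0968  0.017 ]
spooltop [ 0.5793 -0.2355  0.0935]
spoolL [ 0.5393 -0.2179  0.0935]
spoolR [ 0.5585 -0.2735  0.0935]
hole [ 0.5458 -0.2471  0.0935]
```

```bash
python3 -m inch '[[0.1,-0.001,0.0015,-0.03,0],[0.1,-0.001,0.0015,-0.05,0],[0.1,-0.001,0.0015,-0.058,0],[0.1,-0.001,0.0015,-0.063,0],[0.1,-0.001,0.0015,-0.064,0],[0.1,-0.001,0.0015,-0.064,0]]'
```

```text
t: 11.2
tool_pos: [0.5476, -0.2443, 0.0218]
orientation: [-1.348, 0.958, -0.962]
force: [-0.9, -0.9, -0.9]
opening: 0.0596
```

```bash
python3 -m inch '[[0.1,0,0,-0.001,0],[-0.5,0,0,-0.001,0],[-0.5,0,0,-0.001,0],[-0.5,0,0,0.03,0],[-0.5,0,0,0.09,0],[-0.8,0.01,0.05,0.1,0],[-1,0.03,0.1,0.1,0],[-1,0.04,0.15,0.1,0]]'; python3 -m inch '[[-1,0.01,0.055,0,0],[-1,0.02,0.11,0,0],[-1,0.03,0.16,0,0],[-1,0.04,0.2,-0.01,0],[-1,0.055,0.233,-0.03,0],[-1,0.055,0.239,-0.05,0],[-1,0.055,0.239,-0.05,0]]'
python3 - <<'E'
from h import *
c=cam('wrist');save(c,'pics/w8.png');s=robot.read_state();print(s['tool_pos'],s['force'],s['opening'])
E
```

```text
t: 12.2
tool_pos: [0.5885, -0.093, 0.1226]
orientation: [-1.347, 0.957, -0.964]
force: [-0.2, -0.4, 0.2]
opening: 0.0917
t: 13.08
tool_pos: [0.6413, 0.1456, 0.0698]
orientation: [-1.351, 0.96, -0.961]
force: [-0.3, -0.8, -0.2]
opening: 0.093
[0.64229299 0.14504649 0.07135135] [0.22907401 0.00956288 0.4520791 ] 0.09294377791587338
```

View pics/w8.png

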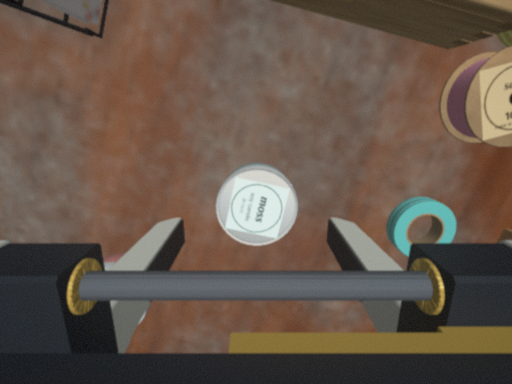

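```bash
python3 - <<'E'
from h import *
c=np.load('pics/w8.npz')
for k,v in dict(tc=(257.5,207.5,.028),bottom=(257,246,.028),top=(257,168,.028)).items(): print(k,p2w(c,v[:2],v[2])[0].round(4))
E
```

```text
tc [0.6432 0.1442 0.028 ]
bottom [0.6112 0.1335 0.028 ]
top [0.6732 0.1551 0.028 ]
```

```bash
python3 -m inch '[[-1,0.0005,-0.001,-0.03,0],[-1,0.0005,-0.001,-0.05,0],[-1,0.0005,-0.001,-0.0565,0],[-1,0.0005,-0.001,-0.0565,0],[0,0.0005,-0.001,-0.0565,0],[0,0.0005,-0.001,-0.0565,0],[0,0.0005,-0.001,-0.0565,0],[0,0.0005,-0.001,-0.0565,0]]' 25; python3 -m inch '[[0,0,0,0.0,0],[0,0,0,0.04,0],[0,-0.01,-0.03,0.07,0],[0,-0.03,-0.085,0.07,0],[0,-0.05,-0.14,0.07,0],[0,-0.07,-0.195,0.07,0],[0,-0.09,-0.24,0.07,0],[0,-0.1,-0.28,0.07,0]]';python3 -m inch '[[0,0,-0.006,0,0],[0,0,-0.006,0,0]]'
python3 - <<'E'
from h import *
c=cam('wrist');save(c,'pics/w9.png');s=robot.read_state();print(s['tool_pos'],s['force'],s['opening'])
E
```

```text
t: 14.12
tool_pos: [0.6431, 0.1443, 0.0154]
orientation: [-1.349, 0.958, -0.963]
force: [-0.9, 0.8, 2.5]
opening: 0.0653
t: 15.12
tool_pos: [0.5416, -0.1373, 0.0849]
orientation: [-1.349, 0.96, -0.963]
force: [0.9, -0.3, -1.4]
opening: 0.0657
t: 15.38
tool_pos: [0.5413, -0.1433, 0.0846]
orientation: [-1.348, 0.961, -0.963]
force: [0.4, 0.1, -2.3]
opening: 0.0656
[ 0.54161138 -0.14259621  0.0846675 ] [ 0.0028824   0.45188233 -1.05333101] 0.06548343104747907
```

View pics/w9.png

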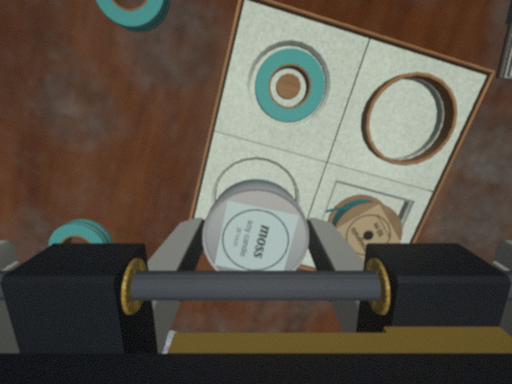

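```bash
python3 - <<'E'
from h import *
c=np.load('pics/w9.npz')
for k,v in dict(wL=(214,190,.015),wR=(299,190,.015),wTop=(257,157,.015),cross=(324,161,.015),spool=(368,232,.029),tc=(256,234,.0975),tcT=(255,183,.0975),tcL=(203,232,.0975),tcR=(309,232,.0975)).items(): print(k,p2w(c,v[:2],v[2])[0].round(4))
for n in [(.5427,-.144,.015)]:
  a=np.linspace(0,6.28,8); print(w2p(c,[[n[0]+.037*np.cos(t),n[1]+.037*np.sin(t),.015] for t in a]).round(0).tolist())
E
```

```text
wL [ 0.5371 -0.1062  0.015 ]
wR [ 0.5615 -0.1774  0.015 ]
wTop [ 0.5772 -0.1327  0.015 ]
cross [ 0.5927 -0.1883  0.015 ]
spool [ 0.5486 -0.2446  0.029 ]
tc [ 0.5449 -0.1425  0.0975]
tcT [ 0.5746 -0.1317  0.0975]
tcL [ 0.5358 -0.112   0.0975]
tcR [ 0.5564 -0.1722  0.0975]
[[270.0, 159.0], [233.0, 163.0], [215.0, 193.0], [228.0, 225.0], [261.0, 235.0], [291.0, 218.0], [296.0, 184.0], [271.0, 159.0]]
```

```bash
python3 -m inch '[[0,-0.0008,-0.0018,-0.03,0],[0,-0.0008,-0.0018,-0.05,0],[0,-0.0008,-0.0018,-0.057,0],[0,-0.0008,-0.0018,-0.061,0],[0,-0.0008,-0.0018,-0.0635,0],[0,-0.0008,-0.0018,-0.0635,0]]'
```

```text
t: 16.18
tool_pos: [0.5412, -0.1445, 0.0217]
orientation: [-1.348, 0.96, -0.963]
force: [0.7, -0.2, -1.9]
opening: 0.0652
```

```bash
python3 -m inch '[[0,0,0,-0.001,0],[-0.62,0,0,-0.001,0],[-0.62,0,0,-0.001,0],[-0.62,0,0,0.03,0],[-0.62,0,0,0.09,0],[-0.62,0,0.02,0.14,0],[-0.8,0,0.07,0.16,0],[-0.8,0,0.12,0.16,0]]'; python3 -m inch '[[-0.8,-0.01,0.055,0,0],[-0.8,-0.02,0.11,0,0],[-0.8,-0.04,0.165,0,0],[-0.8,-0.055,0.22,0,0],[-0.8,-0.075,0.275,0,0],[-0.8,-0.09,0.33,0,0],[-0.8,-0.09,0.383,0,0],[-0.8,-0.09,0.388,0,0]]';python3 -m inch '[[-0.8,0,0,0,0]]'
python3 - <<'E'
from h import *
c=cam('wrist');save(c,'pics/w10.png');s=robot.read_state();print(s['tool_pos'],s['force'],s['opening'])
E
```

```text
t: 17.18
tool_pos: [0.543, -0.0239, 0.1851]
orientation: [-1.345, 0.956, -0.968]
force: [0.2, -0.1, -0.4]
opening: 0.0832
t: 18.18
tool_pos: [0.452, 0.3672, 0.1851]
orientation: [-1.346, 0.954, -0.964]
force: [-0.5, 1.3, -0.3]
opening: 0.0838
t: 18.3
tool_pos: [0.452, 0.3671, 0.185]
orientation: [-1.346, 0.953, -0.964]
force: [-0.5, 0.2, -0.4]
opening: 0.084
[0.45201962 0.36688736 0.18505011] [-0.27455417 -0.79665673 -1.18142517] 0.08377630020909776
```

View pics/w10.png

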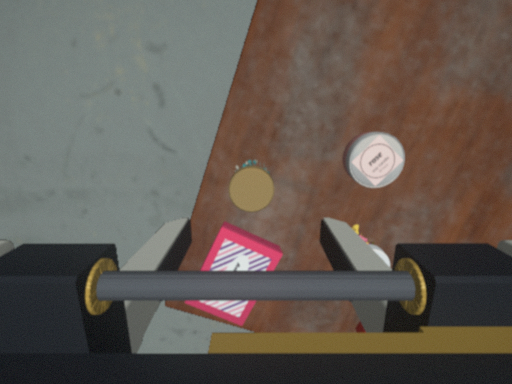

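```bash
python3 - <<'E'
from h import *
c=np.load('pics/w10.npz')
for k,v in dict(j=(251.5,188,.08),L=(229,188,.08),R=(274.5,188,.08),b=(251.5,211.5,.08)).items(): print(k,p2w(c,v[:2],v[2])[0].round(4))
im=c['color'][225:325,170:290]
s=robot.read_state();print(s['q'])
E
```

```text
j [0.4517 0.3706 0.08  ]
L [0.4442 0.3922 0.08  ]
R [0.4594 0.3485 0.08  ]
b [0.4278 0.3624 0.08  ]
[ 0.59713259  0.09520599  1.58752796 -0.00523038  1.45370409  1.83385864]
```

```bash
python3 -m inch '[[-0.8,-0.0015,0.0036,-0.04,0],[-0.8,-0.0015,0.0036,-0.09,0],[-0.8,-0.0015,0.0036,-0.13,0],[-0.8,-0.0015,0.0036,-0.149,0],[-0.8,-0.0015,0.0036,-0.151,0],[-0.8,-0.0015,0.0036,-0.151,0],[0.2,-0.0015,0.0036,-0.151,0],[0.2,-0.0015,0.0036,-0.151,0]]' 25; python3 -m inch '[[0.2,0,0,0,0],[0.2,0,0,0,0],[0.2,0,0,0,0]]'
```

```text
t: 19.35
tool_pos: [0.4513, 0.3711, 0.0354]
orientation: [-1.344, 0.952, -0.965]
force: [-0.1, -0.1, -0.8]
opening: 0.0679
t: 19.73
tool_pos: [0.4517, 0.3714, 0.036]
orientation: [-1.343, 0.952, -0.965]
force: [-0.5, -0.8, 5.8]
opening: 0.0556
```

```bash
python3 -m inch '[[0.2,0,0,0.04,0],[0.2,0,0,0.09,0],[0.2,0,-0.01,0.12,0],[0.2,0.01,-0.05,0.12,0],[0.2,0.03,-0.1,0.12,0],[0.2,0.04,-0.15,0.12,0],[0.2,0.06,-0.2,0.12,0],[0.2,0.075,-0.25,0.12,0]]'; python3 -m inch '[[0.2,0.02,-0.055,0,0],[0.2,0.035,-0.11,0,0],[0.2,0.055,-0.16,-0.02,0],[0.2,0.07,-0.21,-0.04,0],[0.2,0.09,-0.26,-0.06,0],[0.2,0.105,-0.31,-0.07,0],[0.2,0.12,-0.35,-0.07,0],[0.2,0.12,-0.358,-0.07,0]]';python3 -m inch '[[0.2,0,0,0,0]]'
python3 - <<'E'
from h import *
c=cam('wrist');save(c,'pics/w11.png');s=robot.read_state();print(s['tool_pos'],s['force'],s['opening'])
E
```

```text
t: 20.72
tool_pos: [0.5267, 0.1197, 0.1556]
orientation: [-1.343, 0.952, -0.964]
force: [-0.3, 0.3, -0.7]
opening: 0.0554
t: 21.72
tool_pos: [0.6465, -0.241, 0.0843]
orientation: [-1.343, 0.955, -0.966]
force: [0.6, 0.6, -0.8]
opening: 0.0559
t: 21.85
tool_pos: [0.6459, -0.241, 0.0836]
orientation: [-1.343, 0.957, -0.965]
force: [0.4, 0.8, -1.3]
opening: 0.0554
[ 0.64581539 -0.24056898  0.083522  ] [-1.21366829 -0.61457392 -0.57082957] 0.055544044282002485
```

View pics/w11.png

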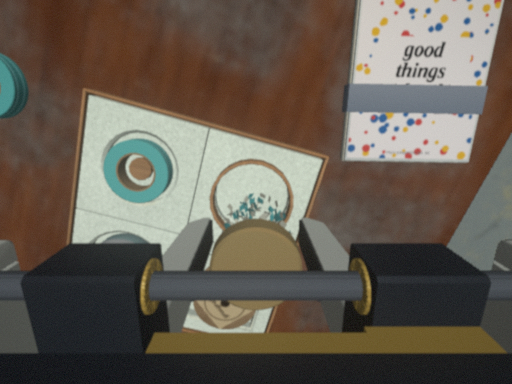

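```bash
python3 - <<'E'
from h import *
c=np.load('pics/w11.npz'); d=np.array([.943,.332,0])
r=p2w(c,[(210.5,196),(294,196),(252,159)],.0265);print('collar',r[2]-.036*d,r[:2].mean(0),np.linalg.norm(r[0]-r[1]))
l=p2w(c,[(209,262),(306,262),(257,219)],.1275);print('lid',l[2]-.024*d,l[:2].mean(0),np.linalg.norm(l[0]-l[1]))
k=p2w(c,[(84,91),(328,157)],.017);print(k)
for n,v in dict(tape=(137,170,.024),nest=(140,165,.015),hub=(142,168,.015)).items(): print(n,p2w(c,v[:2],v[2]).round(4))
E
```

```text
collar [ 0.64713934 -0.23812598  0.0265    ] [ 0.65143464 -0.23650095  0.0265    ] 0.07042915461103975
lid [ 0.64733529 -0.2414432   0.1275    ] [ 0.64861335 -0.24112651  0.1275    ] 0.04797961704625916
[[ 0.68778237 -0.08242898  0.017     ]
 [ 0.70219773 -0.28692935  0.017     ]]
tape [[ 0.641  -0.1388  0.024 ]]
nest [[ 0.6432 -0.1372  0.015 ]]
hub [[ 0.6411 -0.1394  0.015 ]]
```

```bash
python3 -m inch '[[0.2,0,0.0035,0,0],[0.2,0,0.0035,-0.01,0],[0.2,0,0.0035,-0.02,0],[0.2,0,0.0035,-0.03,0],[0.2,0,0.0035,-0.038,0],[0.2,0,0.0035,-0.041,0],[0.2,0,0.0035,-0.041,0]]'
```

```text
t: 22.78
tool_pos: [0.6457, -0.2371, 0.0422]
orientation: [-1.343, 0.957, -0.965]
force: [-0.6, 0.1, -0.5]
opening: 0.0554
```

Down without contact. Release, lift well clear, then check.

```bash
python3 -m inch '[[0.2,0,0,-0.0015,0],[-0.45,0,0,-0.0015,0],[-0.45,0,0,-0.0015,0],[-0.45,0,0,-0.0015,0],[-0.45,0,0,0.04,0],[-0.45,0,0,0.09,0],[-0.45,0,0,0.14,0],[-0.45,-0.03,0,0.19,0]]'; python3 -m inch '[[-0.45,-0.03,0,0.05,0],[-0.45,-0.06,0,0.1,0],[-0.45,-0.08,0.03,0.12,0],[-0.45,-0.08,0.06,0.12,0],[-0.45,-0.08,0.06,0.12,0]]'
python3 - <<'E'
from h import *
c=cam('wrist');save(c,'pics/w12.png');s=robot.read_state();print(s['tool_pos'],s['force'],s['opening'])
d=cam('side');save(d,'pics/side1.png')
cr=lambda im,f:cv2.resize(im,None,fx=f,fy=f,interpolation=2)
a=cr(c['color'][0:220,100:450],2.0)[:300*2]  # 700x440
cv2.imwrite('pics/w12c.png',a[:,:,::-1])
b=cr(d['color'][100:300,150:390],2.9);cv2.imwrite('pics/side1c.png',b[:,:,::-1])
E
```

```text
t: 23.78
tool_pos: [0.6162, -0.2368, 0.2338]
orientation: [-1.343, 0.956, -0.964]
force: [0.2, -0.1, 0.6]
opening: 0.0672
t: 24.4
tool_pos: [0.5364, -0.1754, 0.355]
orientation: [-1.343, 0.952, -0.964]
force: [1.1, -0.4, 0.2]
opening: 0.0674
[ 0.53627683 -0.17632607  0.35429869] [ 0.59327892 -0.26200265 -0.31843325] 0.06695868791888898
```

View pics/w12c.png

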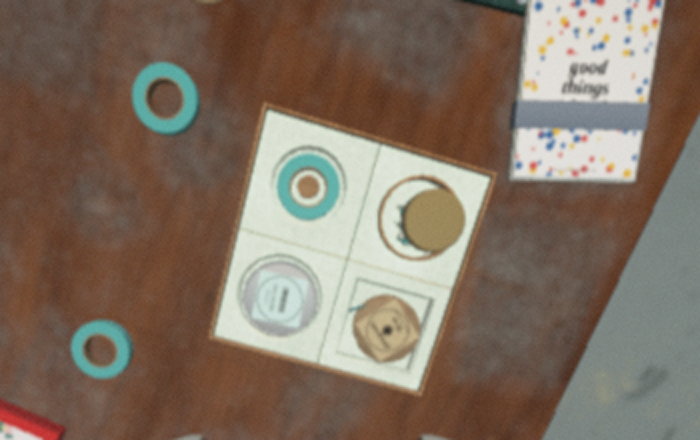

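```bash
python3 - <<'E'
from h import *
c=np.load('pics/w12.npz')
for k,v in dict(jar=(433,220,.085),collar=(421.5,218,.0265),spool=(387,327.5,.029),sq=(384,325,.015),candle=(281,297,.033),wide=(279.5,294.5,.015),tape=(308,187,.024),hubnest=(310.5,184,.015),hub=(308,187,.015)).items(): print(k,p2w(c,[v[0]/2+100-.25,v[1]/2-.25],v[2])[0].round(4))
a,b=cv2.imread('pics/side0.png',0)[195:300,220:310],cv2.imread('pics/side1.png',0)[195:300,220:310]
D=cv2.absdiff(cv2.GaussianBlur(a,(5,5),0),cv2.GaussianBlur(b,(5,5),0))
print('pink candle',D[30:65,5:40].max(),'pink jar',D[25:65,58:85].max(),'teal jar spot',D[70:,25:55].max())
E
```

```text
jar [ 0.6433 -0.2372  0.085 ]
collar [ 0.6468 -0.2387  0.0265]
spool [ 0.5485 -0.2446  0.029 ]
sq [ 0.5482 -0.2438  0.015 ]
candle [ 0.5437 -0.1459  0.033 ]
wide [ 0.5431 -0.1437  0.015 ]
tape [ 0.6388 -0.1381  0.024 ]
hubnest [ 0.6424 -0.1391  0.015 ]
hub [ 0.6394 -0.1379  0.015 ]
pink candle 2 pink jar 9 teal jar spot 51
```

```bash
python3 -c "
from plant import robot
print(robot.close_job())"
```

```text
the job is handed in; nothing more can be done
None
```

I set the teal tape, spool, candle tin and jar into their own nests and handed the job in at about 24.5 s. The hand-in gives no verdict. For the tape I took the left-most of the three look-alike rolls, at about y = 0.09.

- **Placing:** the last wrist picture shows all four seated upright, with the hub inside the roll. Measured centres lie within about 4 mm of the nest middles; 8 mm is allowed. That measurement is good to about 2–3 mm.
- **Underside height:** I did not measure the undersides directly. None of the four jammed on a rim as it went down. Each was let go 1–2 mm above its nest floor, by my reckoning from the tool height.
- **Pink candle tin and pink jar:** they look unmoved. Comparing the side-camera images before and after by code, the greatest differences were 2 and 9 of 255 grey levels. The spot the teal jar left changed by 51.
- **Not done:** I could not view the final side picture, because the 16-picture limit was reached.

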